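Lock the stamp rack with its keeper rod

TASK

Lock the silversmith's stamp rack: take the loose steel keeper rod that has an eye at one end, drop the eye over the rack's upright pin and press the rod down past the sprung jaw until the rod lies fully home, level in the bottom of the fork clip, with the jaw closed again over it. Press steadily, without hammering or forcing it, and leave the other things on the bench where they are.

Things in the scene. Friction and masses are not known exactly. Their poses are not given: they have to be found in the camera images.
- rack: wooden stamp rack, fixed to the bench: base board 120 x 300 x 18 mm. Origin at the centre of its underside, on the bench; x across, y along it, z up. Steel pin at y=+85 mm, fork clip at y=-85, two light wooden rails between them. Steel stamps lie across under the rails and stick out at both sides (|x| up to 55 mm, tops under 40 mm high)
- groove (a point): middle of the groove between the two high rails, level with their tops, 57 mm above the bench; axes as the rack. High rails: 84 mm long along y, 24 mm wide each, groove 18 mm wide. The rod finally lies in it with its top 3 mm below the rail tops, touching nothing there. Fingers gripping the rod at its balance point land on these rails before the rod is past the jaw
- notch (a point): middle of the thumb notch, where the rails are cut down to 46 mm above the bench (50 mm long along y, between the high rails and the fork; this point is on the groove's middle line at 46 mm height, 36 mm from fork_seat). Here the seated rod stands 8 mm proud, and here shut fingertips can press it down. Pressing the short tail beyond the fork instead only tips the eye up
- pin_foot (a point): centre of the flat shoulder on which the eye comes to rest, 44 mm above the bench, around the pin's foot (shoulder diameter 24 mm). The pin is upright, 12 mm in diameter, round
- pin_tip (a point): top of the pin, 92 mm above the bench, 48 mm above pin_foot; its last 8 mm taper to 4 mm diameter
- fork_seat (a point): middle of the fork clip's slot floor, 44 mm above the bench, where the rod's neck comes to rest; axes as the rack. The slot runs along y, 13 mm wide between steel cheeks (y within 11 mm of this point), open above, with flared lips reaching 42 mm above the floor, about 40 mm apart at the top.
- jaw (a joint): sprung jaw of the fork, rad: 0 closed, up to 0.7 pushed aside. Hangs from a hinge on the fork's -x side; its round nose (8 mm) juts half across the slot, middle 13.5 mm above the floor. A rod laid in the fork rests on it, underside about 15 mm above the floor; pressed in the notch with some 6 to 12 N it turns the jaw up to about 0.2, snaps past, and the jaw springs back to below 0.05
- keeper: the keeper: loose steel rod 10 mm in diameter with a flat eye at one end, 207 mm long over all, everything 10 mm thick, 110 to 230 g, lying flat on the bench. Origin on the underside, x runs from the eye to the tail, z up; eye centre at x=-90, tail end at x=+101 mm, balance point near x=-18. Only one with an eye
- eye (a point): centre of the keeper's eye on its underside (outer diameter 32, hole 16, thickness 10 mm); axes as the keeper
- neck (a point): underside of the keeper's rod 170 mm from the eye centre: the part that must sit in the fork on fork_seat
- tail (a point): underside of the rod at its tail end, 21 mm beyond the neck
- anvil: bystander: dark steel cylinder 64 mm across, 35 high, loose; origin under its centre
- rod_stock: bystander: plain straight steel rod without an eye, 8 x 180 mm, lying loose; origin under its middle, along x
- hammer: bystander: hammer lying loose; origin at its underside
- pot: bystander: white ceramic cup 72 mm across, 80 high, loose; origin under its centre
- jar: bystander: glass jar 60 mm across, 70 high, loose; origin under its centre
- tape_ring: bystander: brass ring 60 mm across, 20 high, loose, lying flat; origin under its centre
- blank_tin: bystander: flat steel tin 70 x 50 x 22 mm, loose; origin under its centre
- file: bystander: hand tool with a wooden handle and dark steel shank, 190 mm long, lying loose along its x; origin at its underside

How it is judged:
At the end, for the whole second after the job is handed in: the keeper's eye is around the pin and down on its shoulder (centre within 4 mm sideways, underside within 4 mm of the shoulder), its neck lies on the floor of the fork clip (within 4 mm in height, 5 mm sideways), the jaw is closed again (below 0.08 rad) and the keeper is at rest (horizontal distance between eye and pin_foot below 0.004 m and z of eye in the frame of pin_foot below 0.004 m and z of neck in the frame of fork_seat between -0.004 and 0.004 m and horizontal distance between neck and fork_seat below 0.005 m and value of joint jaw below 0.08 rad and linear speed of keeper below 0.02 m/s); the robot touches nothing.
It fails at once if the keeper was hammered or forced onto the rack (more than 60 N between them) (contact force between keeper and rack above 60 N).
It fails at once if a bystander was displaced by more than 30 mm (distance of any of anvil, rod_stock, hammer, pot, jar, tape_ring, blank_tin, file from where it was at the start of the episode above 0.03 m).
It also fails if it takes over 56 s, if anything falls off the work surface, if the arm or the gripper's body presses on something with over 40 N, if the wrist force passes 120 N, or if a joint passes its speed limit or range.

ROBOT

A 6-joint arm with a two-finger parallel gripper is mounted at the origin on the work surface. World frame = base frame: x ahead of the robot, y to its left, z up, the work surface at z = 0. Lengths are in m, angles in rad, forces in N, time in s.
With the tool pointing down it reaches from about 0.375 to 0.975 m from the base axis. Payload 3.8 kg.
Tool frame: the origin (TCP) lies midway between the tips of the shut fingers; the grasp point (between the pads) lies 19 mm behind it; z points along the fingers, y is the line along which they close (so a half turn about z gives the same grasp; the last joint's range is limited). The gripper opens to 85 mm and grips with 20 to 120 N. Pads are 22 mm wide; open, the fingers measure 114 mm over their backs; the gripper's body (76 mm by 85 mm) begins 54 mm behind the grasp point. The pads swing forward as they close: fully open they stand 13 mm farther back than shut.
Start: joints at [1.101, 0.264, 1.604, -0, 1.274, -0.037], TCP at [0.283, 0.613, 0.231] pointing down, gripper open.
Joint ranges: [-2.63, 2.63], [-0.94, 2.18], [0.31, 2.57], [-1.31, 4.45], [0, 2.66], [-2.55, 2.55]. Speed limits (rad/s): [2.57, 2.57, 3.14, 3.14, 3.14, 3.14].

INTERFACE

Orientations are given as a rotation vector (axis times angle).
In Python, from workcell import * gives the robot as it stands. The module is installed in compiled form; this text tells all that it offers.
- The arm moves only by the tool apply_moves, never from a script. Its arguments are lists of equal length, an entry for each row: "fingers": the opening, from 0 (shut) to 1 (fully open); "travel": the shift along the tool's x, y, z normalised to -1 to 1, where 1 is 0.05 m, a list of three; "rotation": the turn, a rotation vector about the tool's x, y, z normalised to -1 to 1, where 1 is 6 degrees, a list of three. In form: {"fingers": [fingers, ...], "travel": [[dx, dy, dz], ...], "rotation": [[ax, ay, az], ...]}. A call has 1 to 12 rows; each row shifts and turns the commanded pose from where the row before left it, along the tool's axes as they then stand; what a row does not reach is not made up. A row lasts 1/10 s, in which the tool goes at most 50 mm and 8.59 degrees, less where a joint would pass 70% of its speed; a pose out of reach is approached as far as the arm can. A call with a number of a shift or a turn outside -1 to 1 is refused whole. A call with a gripper value outside its range is refused whole. The fingers move at their own pace and stop on an object; "newtons" is the grip in N (left out, the last holds). Time passes only in rows, so rows that do not move let the fingers close. It gives the time, the measured TCP pose, the force, the opening and the grip force at its end, in the units of the state.
- read_state(): the state, without advancing time (a new reading comes with each control period).
- read_camera(name): name is "side" or "top" or "wrist"; returns a dict with "image" (384x512x3 uint8, red, green, blue), "fx", "fy", "cx", "cy" (pixels), "k1" (the pictures are not rectified: a ray, as slopes to the right and down, at radius r is drawn at 1 + k1 r^2 times it, then the intrinsics apply), "extrinsics" (4x4, takes a point from world to camera coordinates). Camera axes: x right, y down, z forward; pixel columns grow to the right and rows downward; lengths in m; the calibration is good to about 2 mm. A picture is of the moment at which its call begins. There is no depth.
- finish_job(): hands the job in; it is judged then, once.
Trained networks look in the newest picture that a camera, given by its name, has taken for a name from the list of things; names that differ only in an ending like _2 or _b are one class to them, and where a whole thing is asked for, a point or a joint stands for the part that bears it (a point fixed in the world has none). Each returns a list of dicts, best first, with "p" (0 to 1); they miss things now and then, are a little off and sometimes report something else, mostly with a low value. They report only what shows in the picture. A call takes as long as a camera call.
- regions_of(camera, name): "mask" (384x512 bool, what is visible of it) and "bbox" ([left, top, width, height] in pixels, round what is visible of it).
- tip_of(camera, name): "location" ([column, row] in pixels: a listed point, or the origin of a listed thing).
The state is a dict: "time": time; "q": joint angles; "joint_vel": joint speeds; "joint_torque": joint torques, N m; "tool_pos": TCP position; "tcp_rot": TCP orientation; "wrist_force": force on the tool from outside, world axes, zero at the start; "torque": the same for the moment, N m; "width": opening from 0.0 (shut) to 1.0 (fully open); "grip_force": force on a finger pad.
Only numpy, scipy, OpenCV 4.12 (cv2) and the standard library are available. Lean on these libraries where they do the work, as an engineer would, in place of code of your own. Each camera call takes 0.05 s, during which the arm holds its last target. There are 200 camera calls.

## Working session

There is one attempt and no reset: what is moved stays moved. The work goes in short steps, Python scripts to look and compute and a tool call to move; the robot and the scene stay as the last step left them, time stands still between calls to the robot, and variables do not carry over. Pictures are saved under pics/ and viewed, at most 13 in all, crops included, and the job is handed in when it is done.

Besides the shell and the picture viewer there is one more tool, called after "Call:" as name(argument=value, ...) on one line, values as JSON. apply_moves: Moves the arm, as the interface text tells. Scaled input: -1 to 1 covers 0.05 m each way for a shift and 6 degrees each way for a turn. Its arguments: {"type":"object","properties":{"fingers":{"type":"array","items":{"type":"number"}},"travel":{"type":"array","items":{"type":"array","items":{"type":"number"}}},"rotation":{"type":"array","items":{"type":"array","items":{"type":"number"}}},"newtons":{"type":"number"}},"required":["fingers","travel","rotation"]}

```bash
mkdir -p pics; cat > h.py <<'E'
from workcell import *
import numpy as np, cv2
from scipy.spatial.transform import Rotation as R
def pix2ray(c,uv):
    K=np.array([[c["fx"],0,c["cx"]],[0,c["fy"],c["cy"]],[0,0,1.]])
    n=cv2.undistortPoints(np.array([[uv]],float),K,np.array([c["k1"],0,0,0.]))[0,0]
    E=np.array(c["extrinsics"]); o=-E[:3,:3].T@E[:3,3]
    return o,E[:3,:3].T@np.array([n[0],n[1],1.])
def atz(c,uv,z):
    o,d=pix2ray(c,uv); return o+d*(z-o[2])/d[2]
def proj(c,P):
    E=np.array(c["extrinsics"]); p=E[:3,:3]@np.array(P)+E[:3,3]
    x=p[:2]/p[2]; x=x*(1+c["k1"]*(x@x)); return np.array([c["fx"]*x[0]+c["cx"],c["fy"]*x[1]+c["cy"]])
def tri(obs):
    A=np.zeros((3,3));b=np.zeros(3)
    for c,uv in obs:
        o,d=pix2ray(c,uv); d=d/np.linalg.norm(d); M=np.eye(3)-np.outer(d,d); A+=M;b+=M@o
    return np.linalg.solve(A,b)
def save(c,name): cv2.imwrite("pics/"+name,c["image"][:,:,::-1])
E
python3 - <<'E'
from h import *
np.set_printoptions(precision=4,suppress=True)
s=read_state(); print(s["time"],s["tool_pos"],s["tcp_rot"],s["wrist_force"])
C={}
for n in("top","side","wrist"):
    C[n]=c=read_camera(n); save(c,n+"0.png")
    E=np.array(c["extrinsics"]);print(n,c["fx"],c["k1"],-E[:3,:3].T@E[:3,3])
hz=dict(eye=0,neck=0,tail=0,keeper=0,pin_foot=.044,pin_tip=.092,fork_seat=.044,notch=.046,groove=.057,rack=0)
for k,z in hz.items():
    o=[]
    for n in("top","side"):
        t=tip_of(n,k)
        for d in t[:2]: print(k,n,round(d["p"],2),np.array(d["location"]),atz(C[n],d["location"],z))
        if t:o.append((C[n],t[0]["location"]))
    if len(o)==2: print("   tri",tri(o))
a=np.hstack([cv2.resize(C[n]["image"],(512,384)) for n in("top","side")])
E
```

```text
0.0 [0.2828 0.6121 0.23  ] [-0.6744 -3.0678  0.0034] [0.5605 0.0732 0.0398]
top 479.6726503895876 -0.12519098364043546 [ 0.4084 -0.0092  1.2134]
side 464.04663304280655 -0.14815032223992655 [ 0.0564 -0.7366  0.7977]
wrist 295.1865073551578 -0.07643195590501782 [0.2096 0.6457 0.3725]
eye top 0.83 [309.7 190.2] [ 0.5754 -0.1431  0.    ]
eye top 0.62 [187.6 209.4] [0.5299 0.1691 0.    ]
eye side 0.6 [305.4 258. ] [ 0.5807 -0.1523  0.    ]
   tri [ 0.5802 -0.1463 -0.0058]
neck top 0.67 [368.4 226.7] [ 0.48   -0.2903  0.    ]
neck side 0.66 [309.4 317.4] [ 0.4795 -0.2947  0.    ]
   tri [ 0.481  -0.2919 -0.0045]
tail top 0.92 [377.5 228.5] [ 0.475  -0.3135  0.    ]
tail top 0.53 [116.2 138.8] [0.7187 0.3605 0.    ]
tail side 0.64 [313.8 324.1] [ 0.4763 -0.3135 -0.    ]
   tri [ 0.4754 -0.3137  0.0007]
keeper top 0.66 [345.5 209.8] [ 0.5239 -0.2332  0.    ]
keeper side 0.74 [306.9 288.4] [ 0.5248 -0.2288  0.    ]
keeper side 0.48 [308.4 318. ] [ 0.4768 -0.2948  0.    ]
   tri [ 0.5228 -0.232   0.0045]
pin_foot side 0.98 [176.7 159.5] [0.4877 0.3426 0.044 ]
pin_tip top 0.62 [116.2 219.1] [0
[... 172 characters left out ...]
top 0.66 [184.7 210.8] [0.5221 0.1698 0.044 ]
fork_seat side 0.93 [213.4 183.5] [0.5191 0.1779 0.044 ]
   tri [0.5112 0.0249 0.1605]
notch top 0.83 [173.5 215.6] [0.5104 0.1972 0.046 ]
notch side 0.88 [205.9 179.9] [0.509  0.2016 0.046 ]
   tri [0.5087 0.1973 0.0489]
groove top 0.75 [147.9 218.3] [0.5034 0.2583 0.057 ]
groove top 0.38 [115.5 219.9] [0.5002 0.339  0.057 ]
groove side 0.87 [194.  166.7] [0.5049 0.2627 0.057 ]
groove side 0.3 [243.2 358.3] [ 0.2927 -0.3312  0.057 ]
   tri [0.5029 0.2575 0.0607]
rack top 0.65 [156.7 220. ] [0.5035 0.2485 0.    ]
rack top 0.48 [187.1 211.9] [0.5235 0.1704 0.    ]
rack side 0.65 [200.2 186.9] [0.5067 0.2383 0.    ]
   tri [ 0.5074  0.2484 -0.007 ]
```

View pics/top0.png

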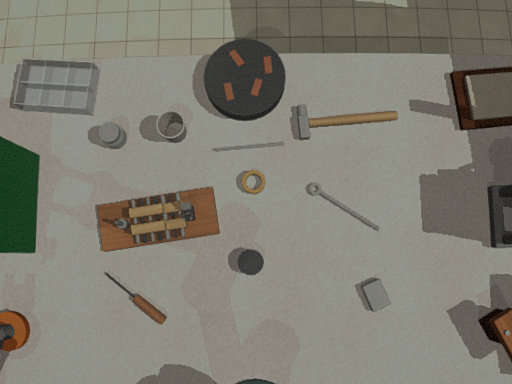

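View pics/side0.png

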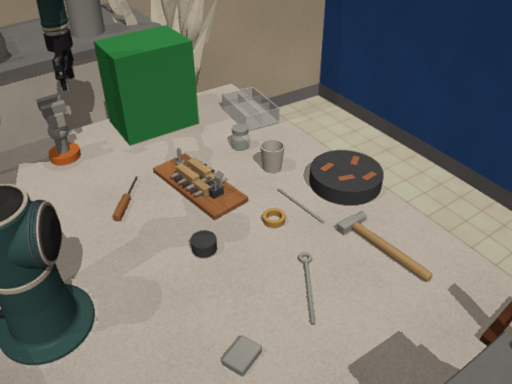

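The top view shows the rack at left, with the pin near (120,222) and the fork near (187,211). The keeper's eye is near (314,188) and its tail near (378,229). The side view agrees: eye (305,258), tail (313,320), pin tip (178,150). Next I refine these with masks.

```bash
python3 - <<'E'
from h import *
np.set_printoptions(precision=4,suppress=True)
for n in("top","side"):
    c=read_camera(n)
    r=regions_of(n,"keeper"); print(n,[(round(d["p"],2),d["bbox"]) for d in r])
    m=r[0]["mask"]; v,u=np.nonzero(m)
    P=np.array([atz(c,(a,b),.005)[:2] for a,b in zip(u,v)])
    cen=P.mean(0); w,V=np.linalg.eigh(np.cov(P.T)); a=V[:,1]; a=a if a[1]<0 else -a
    s=(P-cen)@a; t=(P-cen)@np.array([-a[1],a[0]])
    print("ang",np.degrees(np.arctan2(a[1],a[0])),"ends",cen+a*s.min(),cen+a*s.max(),s.max()-s.min())
    k=s<s.min()+.032; rod=s>s.min()+.05
    rv=np.polyfit(s[rod],t[rod],1); print("eye c",P[k].mean(0),"rod line resid ang",np.degrees(rv[0]), "w",t[rod].std()*3.46)
    r=regions_of(n,"rack"); print(n,[(round(d["p"],2),d["bbox"]) for d in r])
    if r:
        v,u=np.nonzero(r[0]["mask"])
        P=np.array([atz(c,(a,b),.018)[:2] for a,b in zip(u,v)]).astype(np.float32)
        q=cv2.minAreaRect(P*1000);print(q); print(cv2.boxPoints(q))
c=read_camera("top")
im=c["image"][160:270,80:240]; cv2.imwrite("pics/rk.png",cv2.resize(im,(800,550),interpolation=cv2.INTER_CUBIC)[:,:,::-1])
E
```

```text
top [(0.81, [312.5, 183.7, 65.9, 41.3])]
ang -123.4356034786506 ends [ 0.5873 -0.1423] [ 0.4747 -0.3128] 0.20431160719995234
eye c [ 0.5786 -0.1565] rod line resid ang 0.6266986612707575 w 0.011870451643937031
top [(0.58, [97.2, 188.6, 122.7, 61.3])]
((504.0299377441406, 243.46292114257812), (122.8289566040039, 300.1545715332031), 8.513649940490723)
[[421.074  382.7944]
 [465.5104  85.9473]
 [586.9858 104.1315]
 [542.5495 400.9786]]
side [(0.71, [299.1, 253.3, 16.0, 68.2])]
ang -123.38530551452634 ends [ 0.5861 -0.1416] [ 0.4748 -0.3105] 0.20226377870810308
eye c [ 0.5774 -0.1548] rod line resid ang -0.12163907730651644 w 0.008915374974723425
side [(0.73, [152.8, 150.5, 94.4, 71.4])]
((503.7955322265625, 252.39669799804688), (147.11474609375, 346.1684875488281), 8.790772438049316)
[[404.6503 412.2062]
 [457.5541  70.1041]
 [602.9407  92.5872]
 [550.0369 434.6893]]
```

View pics/rk.png

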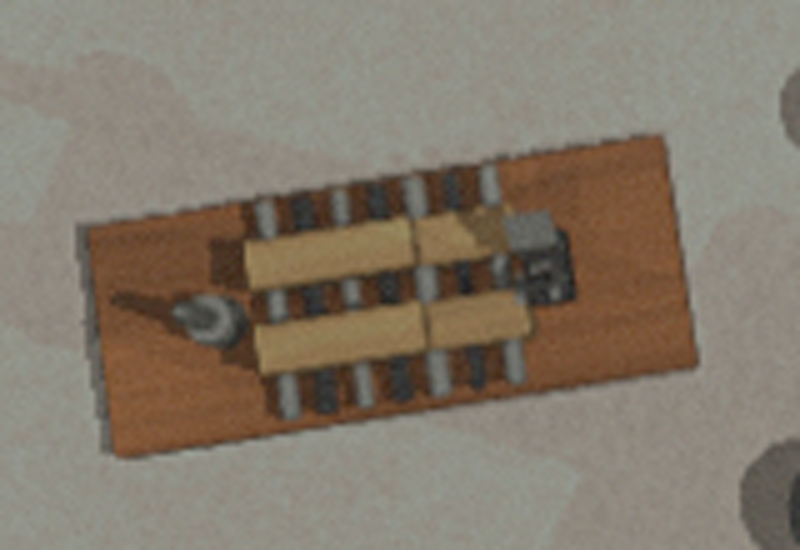

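```bash
cat >> h.py <<'E'
def plan(p,yaw,n,pitch=0.,start=None):
    """rows from the present pose to TCP p, tool x at yaw (deg), then tilted by pitch (deg) about tool y"""
    s=read_state(); P=np.array(s["tool_pos"]) ; Q=R.from_rotvec(s["tcp_rot"])
    y=np.radians(yaw); x=np.array([np.cos(y),np.sin(y),0]); z=np.array([0,0,-1.])
    G=R.from_matrix(np.c_[x,np.cross(z,x),z])*R.from_euler("y",pitch,degrees=True)
    T=[];O=[]
    for k in range(n,0,-1):
        d=Q.inv().apply((np.array(p)-P)/k)/.05; w=(Q.inv()*G).as_rotvec(degrees=True)/6/k
        d=np.round(d,2)+0.; w=np.round(w,2)+0.
        P=P+Q.apply(d*.05); Q=Q*R.from_rotvec(w*6,degrees=True); T.append(d.tolist());O.append(w.tolist())
    for i in range(0,n,12): print('"travel":',T[i:i+12],'"rotation":',O[i:i+12])
    print("end",P,"max",np.abs(T).max(),np.abs(O).max())
E
python3 -c "
from h import *
plan([.539,-.214,.13],56.8,24)"
```

```text
"travel": [[-0.48, -0.54, 0.08], [-0.52, -0.5, 0.08], [-0.55, -0.46, 0.08], [-0.59, -0.42, 0.09], [-0.61, -0.38, 0.08], [-0.64, -0.33, 0.09], [-0.66, -0.29, 0.08], [-0.68, -0.24, 0.09], [-0.7, -0.19, 0.08], [-0.71, -0.14, 0.09], [-0.72, -0.09, 0.08], [-0.72, -0.04, 0.09]] "rotation": [[0.0, 0.0, 0.68], [0.0, 0.0, 0.68], [0.0, 0.0, 0.68], [0.0, 0.0, 0.68], [0.0, 0.0, 0.68], [0.0, 0.0, 0.68], [0.0, 0.0, 0.68], [0.0, 0.0, 0.68], [0.0, 0.0, 0.69], [0.0, 0.0, 0.68], [0.0, 0.0, 0.69], [0.0, 0.0, 0.68]]
"travel": [[-0.72, 0.01, 0.08], [-0.72, 0.07, 0.09], [-0.71, 0.12, 0.08], [-0.7, 0.17, 0.09], [-0.69, 0.22, 0.08], [-0.67, 0.26, 0.09], [-0.65, 0.31, 0.08], [-0.62, 0.36, 0.09], [-0.6, 0.4, 0.08], [-0.57, 0.44, 0.09], [-0.53, 0.49, 0.08], [-0.5, 0.52, 0.09]] "rotation": [[0.0, 0.0, 0.69], [0.0, 0.0, 0.68], [0.0, 0.0, 0.69], [0.0, 0.0, 0.68], [0.0, 0.0, 0.69], [0.0, 0.0, 0.68], [0.0, 0.0, 0.69], [0.0, 0.0, 0.68], [0.0, 0.0, 0.69], [0.0, 0.0, 0.68], [0.0, 0.0, 0.69], [0.0, 0.0, 0.68]]
end [ 0.53899682 -0.21399572  0.12977821] max 0.72 0.69
```

Call:
apply_moves(fingers=[1,1,1,1,1,1,1,1,1,1,1,1], travel=[[-0.48,-0.54,0.08],[-0.52,-0.5,0.08],[-0.55,-0.46,0.08],[-0.59,-0.42,0.09],[-0.61,-0.38,0.08],[-0.64,-0.33,0.09],[-0.66,-0.29,0.08],[-0.68,-0.24,0.09],[-0.7,-0.19,0.08],[-0.71,-0.14,0.09],[-0.72,-0.09,0.08],[-0.72,-0.04,0.09]], rotation=[[0,0,0.68],[0,0,0.68],[0,0,0.68],[0,0,0.68],[0,0,0.68],[0,0,0.68],[0,0,0.68],[0,0,0.68],[0,0,0.69],[0,0,0.68],[0,0,0.69],[0,0,0.68]])

```text
time: 2.7
tool_pos: [0.4115, 0.1977, 0.181]
tcp_rot: [1.891, 2.508, 0.001]
wrist_force: [0.1, 0.0, -0.3]
width: 1.0
grip_force: 0.0
```

Call:
apply_moves(fingers=[1,1,1,1,1,1,1,1,1,1,1,1], travel=[[-0.72,0.01,0.08],[-0.72,0.07,0.09],[-0.71,0.12,0.08],[-0.7,0.17,0.09],[-0.69,0.22,0.08],[-0.67,0.26,0.09],[-0.65,0.31,0.08],[-0.62,0.36,0.09],[-0.6,0.4,0.08],[-0.57,0.44,0.09],[-0.53,0.49,0.08],[-0.5,0.52,0.09]], rotation=[[0,0,0.69],[0,0,0.68],[0,0,0.69],[0,0,0.68],[0,0,0.69],[0,0,0.68],[0,0,0.69],[0,0,0.68],[0,0,0.69],[0,0,0.68],[0,0,0.69],[0,0,0.68]])

```text
time: 3.9
tool_pos: [0.5394, -0.2156, 0.1299]
tcp_rot: [2.766, 1.49, 0.001]
wrist_force: [-0.0, 0.2, 0.6]
width: 0.995
grip_force: 0.0
```

```bash
python3 - <<'E'
from h import *
np.set_printoptions(precision=4,suppress=True)
c=read_camera("wrist"); save(c,"w1.png"); s=read_state(); print(s["time"],s["tool_pos"],s["tcp_rot"])
for k in("eye","neck","tail"):
    for d in tip_of("wrist",k)[:2]: print(k,round(d["p"],2),d["location"],atz(c,d["location"],0))
r=regions_of("wrist","keeper"); print([(d["p"],d["bbox"]) for d in r])
m=r[0]["mask"]; v,u=np.nonzero(m)
P=np.array([atz(c,(a,b),.005)[:2] for a,b in zip(u,v)])
cen=P.mean(0); w,V=np.linalg.eigh(np.cov(P.T)); a=V[:,1]; a=a if a[1]<0 else -a
q=(P-cen)@a
print("ang",np.degrees(np.arctan2(a[1],a[0])),"ends",cen+a*q.min(),cen+a*q.max(),np.ptp(q))
E
```

```text
3.95 [ 0.541  -0.2206  0.1296] [2.7644 1.4818 0.0002]
neck 0.63 [253.9, 270.1] [ 0.4864 -0.2997  0.    ]
tail 0.62 [253.3, 285.8] [ 0.4747 -0.3163  0.    ]
tail 0.35 [253.7, 204.3] [ 0.5279 -0.2362  0.    ]
[(0.61, [236.6, 86.4, 32.1, 205.7])]
ang -123.27907030417907 ends [ 0.589  -0.1437] [ 0.4751 -0.3171] 0.20746341349382097
```

View pics/w1.png

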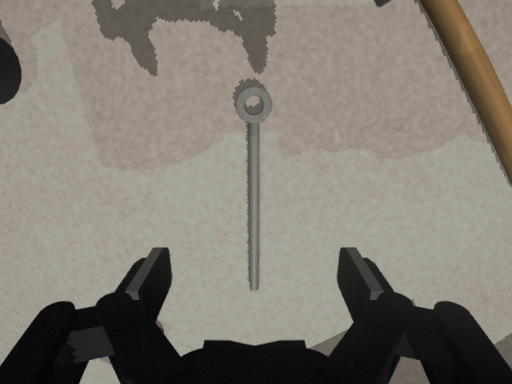

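The wrist view shows the keeper's eye at (253,103) and its tail at (253,288), centred between the fingers. I'll measure again now that the arm has settled.

```bash
cat >> h.py <<'E'
def keeper(n,z=.005):
    c=read_camera(n); r=regions_of(n,"keeper")
    m=r[0]["mask"]; v,u=np.nonzero(m)
    P=np.array([atz(c,(a,b),z)[:2] for a,b in zip(u,v)])
    cen=P.mean(0); w,V=np.linalg.eigh(np.cov(P.T)); a=V[:,1]; a=a if a[1]<0 else -a
    q=(P-cen)@a; e=cen+a*(q.min()+.016)
    print(n,r[0]["p"],"ang",np.degrees(np.arctan2(a[1],a[0])),"eye",e,"bal",e+.072*a,"tail",cen+a*q.max(),"len",np.ptp(q))
E
python3 - <<'E'
from h import *
np.set_printoptions(precision=4,suppress=True)
for i in range(2):
    s=read_state(); print(s["time"],s["tool_pos"],s["tcp_rot"]); keeper("wrist")
plan([.540,-.2165,.05],56.75,5)
E
```

```text
4.15 [ 0.5386 -0.2137  0.1296] [-2.7626 -1.4937  0.0005]
wrist 0.7 ang -123.38281951696162 eye [ 0.5794 -0.1581] bal [ 0.5398 -0.2183] tail [ 0.4741 -0.318 ] len 0.20739906039333428
4.25 [ 0.5386 -0.213   0.1298] [-2.7621 -1.4957  0.0001]
wrist 0.63 ang -123.11738902572537 eye [ 0.5796 -0.1575] bal [ 0.5402 -0.2178] tail [ 0.4742 -0.3191] len 0.20889103785362922
"travel": [[-0.01, 0.01, 0.32], [-0.01, 0.01, 0.32], [-0.01, 0.01, 0.32], [-0.01, 0.01, 0.32], [-0.01, 0.02, 0.32]] "rotation": [[0.0, 0.0, 0.0], [0.0, 0.0, 0.01], [0.0, 0.0, 0.0], [0.0, 0.0, 0.01], [0.0, 0.0, 0.0]]
end [ 0.5399 -0.2167  0.05  ] max 0.32 0.01
```

Call:
apply_moves(fingers=[1,1,1,1,1,1,1,1,1,1], travel=[[-0.01,0.01,0.4],[-0.01,0.01,0.4],[-0.01,0.01,0.4],[-0.01,0.01,0.4],[-0.01,0.02,0.4],[0,0,0.2],[0,0,0.16],[0,0,0.1],[0,0,0.06],[0,0,0]], rotation=[[0,0,0],[0,0,0.01],[0,0,0],[0,0,0.01],[0,0,0],[0,0,0],[0,0,0],[0,0,0],[0,0,0],[0,0,0]])

```text
time: 5.35
tool_pos: [0.5404, -0.2178, 0.004]
tcp_rot: [2.765, 1.491, 0.0]
wrist_force: [-0.2, 0.6, 0.6]
width: 1.002
grip_force: 0.0
```

Call:
apply_moves(fingers=[0.3,0.2,0,0,0,0,0,0,0,0], newtons=60, travel=[[0,0,0],[0,0,0],[0,0,0],[0,0,0],[0,0,0],[0,0,0],[0,0,0],[0,0,0],[0,0,0],[0,0,0]], rotation=[[0,0,0],[0,0,0],[0,0,0],[0,0,0],[0,0,0],[0,0,0],[0,0,0],[0,0,0],[0,0,0],[0,0,0]])

```text
time: 6.35
tool_pos: [0.5402, -0.2178, 0.0041]
tcp_rot: [2.765, 1.491, 0.0]
wrist_force: [-2.3, 0.0, 4.9]
width: 0.079
grip_force: 59.0
```

Call:
apply_moves(fingers=[0,0,0,0,0,0,0,0], travel=[[0,0,-0.1],[0,0,-0.2],[0,0,-0.4],[0,0,-0.6],[0,0,-0.6],[0,0,-0.4],[0,0,-0.2],[0,0,0]], rotation=[[0,0,0],[0,0,0],[0,0,0],[0,0,0],[0,0,0],[0,0,0],[0,0,0],[0,0,0]])

```text
time: 7.15
tool_pos: [0.5413, -0.2183, 0.1307]
tcp_rot: [2.763, 1.49, 0.004]
wrist_force: [-0.6, -0.2, -2.1]
width: 0.078
grip_force: 58.7
```

```bash
python3 - <<'E'
from h import *
np.set_printoptions(precision=4,suppress=True)
s=read_state(); print(s["time"],s["tool_pos"],s["tcp_rot"],s["wrist_force"],s["width"])
c=read_camera("wrist"); save(c,"w2.png")
S=read_camera("side");T=read_camera("top")
for k in("eye","neck","tail"):
    o=[]
    for n,cc in(("wrist",c),("side",S),("top",T)):
        for d in tip_of(n,k)[:1]: print(k,n,round(d["p"],2),d["location"],atz(cc,d["location"],s["tool_pos"][2]-.004)); o.append((cc,d["location"]))
    if len(o)>1:print("tri",tri(o))
a=cv2.resize(S["image"][180:340,230:400],(510,480)); b=cv2.resize(c["image"],(512,384))
b=np.vstack([c["image"][:, 120:400],np.zeros((96,280,3),np.uint8)])
cv2.imwrite("pics/g.png",np.hstack([a,b])[:,:,::-1])
E
```

```text
7.15 [ 0.5413 -0.2183  0.1307] [2.7625 1.49   0.0035] [-0.5891 -0.22   -2.0639] 0.07830891446732144
eye wrist 0.74 [255.4, 113.5] [ 0.5828 -0.1594  0.1267]
eye side 0.72 [311.5, 219.4] [ 0.5821 -0.1597  0.1267]
eye top 0.79 [318.3, 181.1] [ 0.5787 -0.1495  0.1267]
tri [ 0.5824 -0.1555  0.1224]
neck side 0.73 [316.5, 277.7] [ 0.4824 -0.2988  0.1267]
neck top 0.73 [383.7, 223.4] [ 0.4794 -0.2966  0.1267]
tri [ 0.481  -0.2977  0.1262]
tail side 0.55 [316.6, 282.5] [ 0.4748 -0.3084  0.1267]
tail top 0.73 [390.8, 223.2] [ 0.4796 -0.313   0.1267]
tri [ 0.4768 -0.3107  0.1285]
```

View pics/g.png

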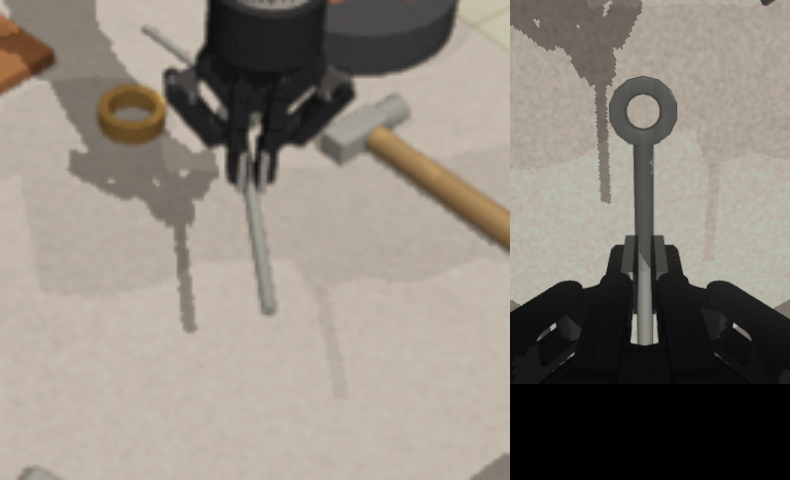

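The keeper is held level. The right-hand wrist crop shows the hole at about (252,111) in the full frame. Next I carry it over the rack.

```bash
python3 -c "
from h import *
plan([.5022,.2553,.135],98.5,18)"
```

```text
"travel": [[0.42, -0.32, -0.01], [0.43, -0.31, -0.01], [0.44, -0.29, -0.01], [0.45, -0.27, -0.01], [0.46, -0.25, -0.01], [0.47, -0.23, -0.01], [0.48, -0.21, -0.01], [0.49, -0.19, -0.01], [0.5, -0.17, 0.0], [0.51, -0.15, -0.01], [0.51, -0.13, 0.0], [0.52, -0.11, -0.01]] "rotation": [[0.0, 0.0, -0.39], [0.0, 0.0, -0.39], [0.0, 0.0, -0.39], [0.0, 0.0, -0.39], [0.0, 0.0, -0.39], [0.0, 0.0, -0.39], [0.0, 0.0, -0.39], [0.0, 0.0, -0.39], [0.0, 0.0, -0.38], [0.0, 0.0, -0.39], [0.0, 0.0, -0.38], [0.0, 0.0, -0.39]]
"travel": [[0.52, -0.09, 0.0], [0.52, -0.07, -0.01], [0.53, -0.05, 0.0], [0.53, -0.03, -0.01], [0.53, -0.02, 0.0], [0.52, 0.01, -0.01]] "rotation": [[0.0, 0.0, -0.38], [0.0, 0.0, -0.39], [0.0, 0.0, -0.38], [0.0, 0.0, -0.39], [0.0, 0.0, -0.38], [0.0, 0.0, -0.39]]
end [0.50221455 0.25524355 0.13508861] max 0.53 0.39
```

Call:
apply_moves(fingers=[0,0,0,0,0,0,0,0,0,0,0,0], travel=[[0.42,-0.32,-0.01],[0.43,-0.31,-0.01],[0.44,-0.29,-0.01],[0.45,-0.27,-0.01],[0.46,-0.25,-0.01],[0.47,-0.23,-0.01],[0.48,-0.21,-0.01],[0.49,-0.19,-0.01],[0.5,-0.17,0.0],[0.51,-0.15,-0.01],[0.51,-0.13,0.0],[0.52,-0.11,-0.01]], rotation=[[0,0,-0.39],[0,0,-0.39],[0,0,-0.39],[0,0,-0.39],[0,0,-0.39],[0,0,-0.39],[0,0,-0.39],[0,0,-0.39],[0,0,-0.38],[0,0,-0.39],[0,0,-0.38],[0,0,-0.39]])

```text
time: 8.95
tool_pos: [0.5158, 0.0985, 0.1339]
tcp_rot: [2.321, 2.117, 0.0]
wrist_force: [-0.1, -0.7, -2.2]
width: 0.077
grip_force: 58.7
```

Call:
apply_moves(fingers=[0,0,0,0,0,0,0,0,0], travel=[[0.52,-0.09,0.0],[0.52,-0.07,-0.01],[0.53,-0.05,0.0],[0.53,-0.03,-0.01],[0.53,-0.02,0.0],[0.52,0.01,-0.01],[0,0,0],[0,0,0],[0,0,0]], rotation=[[0,0,-0.38],[0,0,-0.39],[0,0,-0.38],[0,0,-0.39],[0,0,-0.38],[0,0,-0.39],[0,0,0],[0,0,0],[0,0,0]])

```text
time: 9.85
tool_pos: [0.5022, 0.2545, 0.1351]
tcp_rot: [2.051, 2.379, -0.001]
wrist_force: [-0.5, 0.3, -2.4]
width: 0.081
grip_force: 58.8
```

```bash
python3 - <<'E'
from h import *
np.set_printoptions(precision=4,suppress=True)
s=read_state(); print(s["time"],s["tool_pos"],s["tcp_rot"],s["wrist_force"],s["width"])
c=read_camera("wrist"); save(c,"w3.png")
z=s["tool_pos"][2]-.004
for k,h in(("eye",z),("pin_tip",.092),("pin_foot",.044),("groove",.057)):
    for d in tip_of("wrist",k)[:2]: print(k,round(d["p"],2),d["location"],atz(c,d["location"],h))
P=np.array([.4914,.3275,.092]); print("pred tip px",proj(c,P),"foot",proj(c,[.4914,.3275,.044]))
Q=R.from_rotvec(s["tcp_rot"]); print("pred eye px", proj(c,np.array(s["tool_pos"])+Q.apply([.073,0,.004])),Q.as_matrix())
E
```

```text
9.85 [0.5022 0.2545 0.1351] [ 2.0511  2.3794 -0.001 ] [-0.4845  0.3003 -2.3949] 0.08089640502639482
eye 0.88 [255.2, 110.3] [0.4931 0.3264 0.1311]
pin_tip 0.63 [254.7, 107.2] [0.4931 0.326  0.092 ]
pin_foot 0.61 [252.0, 192.5] [0.5016 0.2552 0.044 ]
pin_foot 0.59 [253.6, 103.0] [0.4923 0.3268 0.044 ]
groove 0.64 [257.2, 194.8] [0.5054 0.2583 0.057 ]
pred tip px [252.3262 104.3214] foot [252.5946 101.8836]
pred eye px [251.8932 109.1274] [[-0.1474  0.9891 -0.0003]
 [ 0.9891  0.1474 -0.0006]
 [-0.0005 -0.0004 -1.    ]]
```

View pics/w3.png

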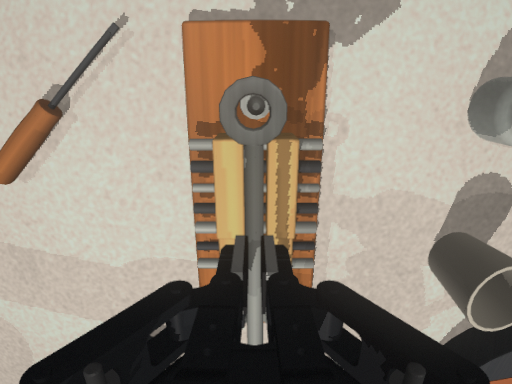

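```bash
python3 - <<'E'
import cv2
a=cv2.imread("pics/w3.png")
cv2.imwrite("pics/z3.png",cv2.resize(a[70:150,205:305],(800,600)[:2] if 0 else (750,600),interpolation=cv2.INTER_NEAREST))
E
```

```text
(no output)
```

View pics/z3.png

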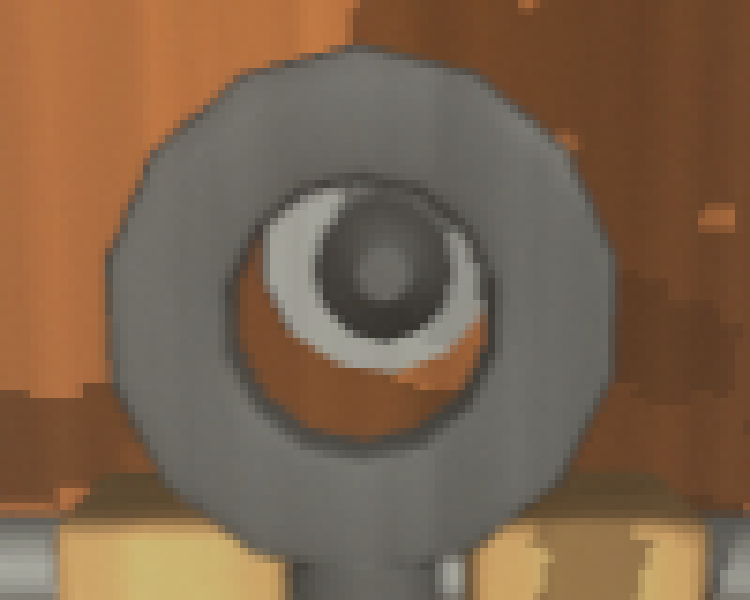

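The zoom shows the pin tip at full-frame (256.3,106.3) and the eye ring centred at (253.2,110.7).

```bash
python3 - <<'E'
from h import *
np.set_printoptions(precision=4,suppress=True)
c=read_camera("wrist"); s=read_state(); Q=R.from_rotvec(s["tcp_rot"]); p=np.array(s["tool_pos"]); print(p)
pin=atz(c,(256.3,106.3),.092); eye=atz(c,(253.2,110.7),p[2]+.006)
print(pin,eye,"pin-eye in tool",Q.inv().apply(pin-eye)*1000,"eye in tool",Q.inv().apply(eye-p)*1000)
# rod / rack line directions: rail outer edges at z .057, rod edges top
def line(a,b,z): v=atz(c,a,z)-atz(c,b,z); return np.degrees(np.arctan2(v[1],v[0]))
r=regions_of("wrist","rack"); print([(d["p"],d["bbox"]) for d in r])
g=cv2.cvtColor(c["image"],cv2.COLOR_RGB2HSV)
im=c["image"].astype(int)
board=(im[:,:,0]-im[:,:,2]>35)
for v in (30,50,70,90,115):
    x=np.nonzero(board[v,170:340])[0]+170; print(v,x.min(),x.max(),[atz(c,(u,v),.018)[:2] for u in(x.min(),x.max()+1)])
E
```

```text
[0.5024 0.2546 0.1353]
[0.4942 0.3267 0.092 ] [0.4924 0.3266 0.1413] pin-eye in tool [-0.2183  1.8361 49.2817] eye in tool [72.7055  0.6606 -6.0039]
[(0.64, [184.0, 18.1, 146.6, 308.4]), (0.44, [220.7, 77.2, 63.9, 265.4])]
30 181 328 [array([0.4265, 0.3745]), array([0.5442, 0.392 ])]
50 183 327 [array([0.4295, 0.3595]), array([0.5465, 0.377 ])]
70 184 326 [array([0.4317, 0.3441]), array([0.5489, 0.3616])]
90 185 325 [array([0.4339, 0.3283]), array([0.5515, 0.3458])]
115 187 323 [array([0.4374, 0.3079]), array([0.5542, 0.3252])]
```

Call:
apply_moves(fingers=[0,0,0,0,0,0,0,0,0,0], travel=[[0,0.02,0],[0,0.02,0],[0,0,0.05],[0,0,0.1],[0,0,0.2],[0,0,0.2],[0,0,0.2],[0,0,0.15],[0,0,0.1],[0,0,0]], rotation=[[0,0,0],[0,0,0],[0,0,0],[0,0,0],[0,0,0],[0,0,0],[0,0,0],[0,0,0],[0,0,0],[0,0,0]])

```text
time: 11.2
tool_pos: [0.5035, 0.2552, 0.084]
tcp_rot: [-2.05, -2.379, 0.003]
wrist_force: [-0.7, -0.4, -2.5]
width: 0.079
grip_force: 58.8
```

```bash
python3 - <<'E'
from h import *
np.set_printoptions(precision=4,suppress=True)
c=read_camera("wrist"); save(c,"w4.png"); s=read_state(); print(s["tool_pos"],s["tcp_rot"],s["wrist_force"])
a=cv2.resize(c["image"][70:150,205:305],(750,600),interpolation=cv2.INTER_NEAREST)
cv2.imwrite("pics/z4.png",a[:,:,::-1])
plan([s["tool_pos"][0]-.0002,s["tool_pos"][1]+.001,.0603],98.5,8,pitch=-7)
E
```

```text
[0.504  0.2553 0.0847] [-2.0503 -2.3797  0.0016] [-0.7789  0.3675 -1.1259]
"travel": [[0.0, 0.0, 0.06], [0.0, 0.0, 0.06], [0.01, 0.0, 0.06], [0.01, 0.0, 0.06], [0.01, 0.0, 0.06], [0.0, 0.0, 0.06], [0.01, 0.0, 0.06], [0.01, 0.0, 0.07]] "rotation": [[0.0, -0.15, 0.0], [0.0, -0.14, 0.0], [0.0, -0.15, 0.0], [0.0, -0.14, 0.0], [0.0, -0.15, 0.0], [0.0, -0.14, 0.0], [0.0, -0.15, 0.0], [-0.01, -0.14, 0.0]]
end [0.5038 0.2565 0.0601] max 0.07 0.15
```

View pics/z4.png

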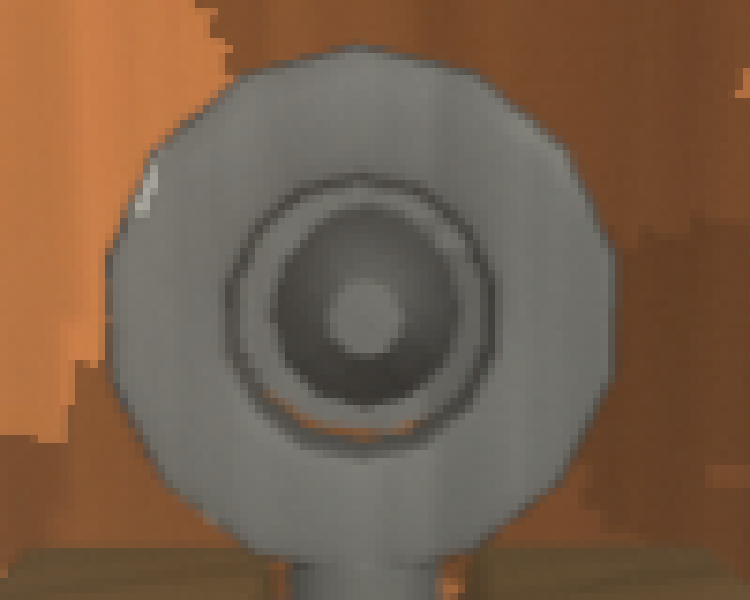

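The pin sits centred in the hole: tip at (365,315) and hole at (363,315) in the zoom. I lower it with the eye tilted down.

Call:
apply_moves(fingers=[0,0,0,0,0,0,0,0,0,0], travel=[[0,0,0.06],[0,0,0.06],[0.01,0,0.06],[0.01,0,0.06],[0.01,0,0.06],[0,0,0.06],[0.01,0,0.06],[0.01,0,0.07],[0,0,0],[0,0,0]], rotation=[[0,-0.15,0],[0,-0.14,0],[0,-0.15,0],[0,-0.14,0],[0,-0.15,0],[0,-0.14,0],[0,-0.15,0],[0,-0.14,0],[0,0,0],[0,0,0]])

```text
time: 12.25
tool_pos: [0.504, 0.2567, 0.0604]
tcp_rot: [1.989, 2.309, -0.122]
wrist_force: [0.2, 0.3, -2.0]
width: 0.073
grip_force: 58.8
```

Call:
apply_moves(fingers=[0.08,0.1,0.12,0.14,0.16,0.2,0.25,0.3,0.3,0.3], newtons=20, travel=[[0,0,0],[0,0,0],[0,0,0],[0,0,0],[0,0,0],[0,0,0],[0,0,0],[0,0,0],[0,0,0],[0,0,0]], rotation=[[0,0,0],[0,0,0],[0,0,0],[0,0,0],[0,0,0],[0,0,0],[0,0,0],[0,0,0],[0,0,0],[0,0,0]])

```text
time: 13.25
tool_pos: [0.5041, 0.2566, 0.0606]
tcp_rot: [1.989, 2.309, -0.121]
wrist_force: [-0.5, -0.9, 0.2]
width: 0.303
grip_force: 0.0
```

```bash
python3 - <<'E'
from h import *
np.set_printoptions(precision=4,suppress=True)
s=read_state(); print(s["time"],s["tool_pos"],s["wrist_force"],s["width"])
S=read_camera("side")
cv2.imwrite("pics/s5.png",cv2.resize(S["image"][110:230,130:270],(700,600),interpolation=cv2.INTER_CUBIC)[:,:,::-1])
E
```

```text
13.25 [0.5041 0.2566 0.0606] [-0.5055 -0.8961  0.1943] 0.30271196581120363
```

View pics/s5.png

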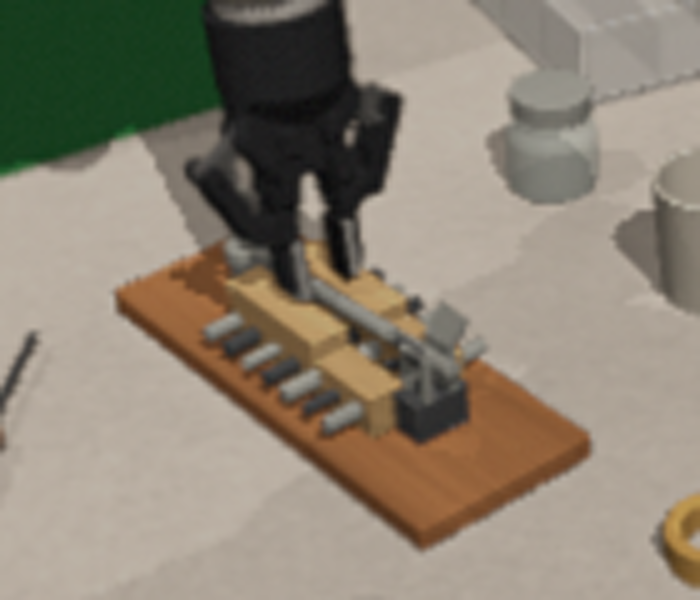

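The crop shows the eye around the pin at (240,255) and the rod in the fork at (430,350), resting on the jaw. I lift clear and move over the notch with the fingers shut.

Call:
apply_moves(fingers=[0.3,0.3,0.3,0.3,0.3,0.3,0.3], travel=[[0,0,-0.05],[0,0,-0.1],[0,0,-0.2],[0,0,-0.3],[0,0,-0.3],[0,0,-0.2],[0,0,0]], rotation=[[0,0,0],[0,0,0],[0,0,0],[0,0,0],[0,0,0],[0,0,0],[0,0,0]])

```text
time: 14.0
tool_pos: [0.5048, 0.2647, 0.1208]
tcp_rot: [1.988, 2.307, -0.113]
wrist_force: [0.3, 0.3, 0.2]
width: 0.297
grip_force: 0.0
```

```bash
python3 - <<'E'
from h import *
np.set_printoptions(precision=4,suppress=True)
s=read_state(); print(s["time"],s["tool_pos"],s["wrist_force"],s["width"])
plan([.5128,.1947,.085],98.5,8)
E
```

```text
14.0 [0.5048 0.2647 0.1208] [0.3078 0.3027 0.2364] 0.29664722093132473
"travel": [[-0.16, -0.01, 0.11], [-0.17, -0.01, 0.11], [-0.17, -0.01, 0.1], [-0.17, 0.0, 0.1], [-0.17, -0.01, 0.1], [-0.17, 0.0, 0.1], [-0.17, -0.01, 0.1], [-0.18, 0.0, 0.09]] "rotation": [[0.01, 0.14, 0.0], [0.01, 0.14, 0.0], [0.0, 0.14, 0.0], [0.01, 0.14, 0.0], [0.0, 0.15, 0.0], [0.01, 0.14, 0.0], [0.0, 0.15, 0.0], [0.01, 0.14, 0.0]]
end [0.5129 0.1945 0.0849] max 0.18 0.15
```

Call:
apply_moves(fingers=[0,0,0,0,0,0,0,0,0,0,0,0], travel=[[-0.16,-0.01,0.11],[-0.17,-0.01,0.11],[-0.17,-0.01,0.1],[-0.17,0,0.1],[-0.17,-0.01,0.1],[-0.17,0,0.1],[-0.17,-0.01,0.1],[-0.18,0,0.09],[0,0,0.1],[0,0,0.1],[0,0,0.06],[0,0,0]], rotation=[[0.01,0.14,0],[0.01,0.14,0],[0,0.14,0],[0.01,0.14,0],[0,0.15,0],[0.01,0.14,0],[0,0.15,0],[0.01,0.14,0],[0,0,0],[0,0,0],[0,0,0],[0,0,0]])

```text
time: 15.2
tool_pos: [0.5103, 0.1933, 0.0682]
tcp_rot: [-2.049, -2.378, 0.01]
wrist_force: [-0.0, 0.2, -0.6]
width: 0.003
grip_force: 0.0
```

```bash
python3 - <<'E'
from h import *
np.set_printoptions(precision=4,suppress=True)
s=read_state(); print(s["time"],s["tool_pos"],s["tcp_rot"],s["wrist_force"],s["width"])
c=read_camera("wrist"); S=read_camera("side")
a=cv2.resize(S["image"][130:230,150:250],(400,400),interpolation=cv2.INTER_CUBIC); b=c["image"][:,100:500]
cv2.imwrite("pics/n6.png",np.hstack([a,np.vstack([b,np.zeros((16,400,3),np.uint8)])])[:,:,::-1])
E
```

```text
15.2 [0.5103 0.1933 0.0682] [-2.0489 -2.3781  0.0102] [-0.0257  0.2037 -0.5799] 0.002926707755401478
```

View pics/n6.png

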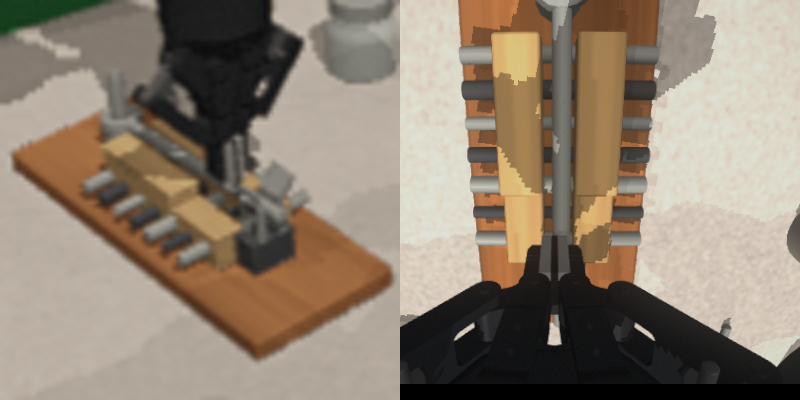

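The picture shows the eye on the pin. The shut fingertips (centre x≈554) sit about 2.5 mm left of the rod (x≈562) over the notch. I shift them sideways and press in small steps.

Call:
apply_moves(fingers=[0,0,0,0,0,0,0,0], newtons=40, travel=[[0.02,0.03,0],[0,0.02,0],[0,0,0.02],[0,0,0.02],[0,0,0.02],[0,0,0.02],[0,0,0],[0,0,0]], rotation=[[0,0,0],[0,0,0],[0,0,0],[0,0,0],[0,0,0],[0,0,0],[0,0,0],[0,0,0]])

```text
time: 16.1
tool_pos: [0.5133, 0.1946, 0.0657]
tcp_rot: [-2.05, -2.378, 0.008]
wrist_force: [-2.0, -0.4, 4.7]
width: -0.002
grip_force: 2.5
```

Call:
apply_moves(fingers=[0,0,0,0,0,0], travel=[[0,0,0.01],[0,0,0.01],[0,0,0.01],[0,0,0.01],[0,0,0],[0,0,0]], rotation=[[0,0,0],[0,0,0],[0,0,0],[0,0,0],[0,0,0],[0,0,0]])

```text
time: 16.7
tool_pos: [0.5137, 0.1946, 0.0648]
tcp_rot: [-2.05, -2.379, 0.007]
wrist_force: [-3.8, -0.9, 10.8]
width: -0.003
grip_force: 5.6
```

Call:
apply_moves(fingers=[0,0,0,0,0,0], travel=[[0,0,0.01],[0,0,0.01],[0,0,0.01],[0,0,0.01],[0,0,0],[0,0,0]], rotation=[[0,0,0],[0,0,0],[0,0,0],[0,0,0],[0,0,0],[0,0,0]])

```text
time: 17.3
tool_pos: [0.5138, 0.1945, 0.0629]
tcp_rot: [-2.05, -2.379, 0.007]
wrist_force: [-4.8, -2.1, 12.5]
width: 0.0
grip_force: 6.0
```

Call:
apply_moves(fingers=[0,0,0,0,0,0], travel=[[0,0,0.01],[0,0,0.01],[0,0,0.01],[0,0,0.01],[0,0,0],[0,0,0]], rotation=[[0,0,0],[0,0,0],[0,0,0],[0,0,0],[0,0,0],[0,0,0]])

```text
time: 17.9
tool_pos: [0.5137, 0.1944, 0.0607]
tcp_rot: [-2.05, -2.379, 0.008]
wrist_force: [-3.5, -2.2, 10.5]
width: 0.003
grip_force: 5.3
```

Call:
apply_moves(fingers=[0,0,0,0,0,0], travel=[[0,0,0.01],[0,0,0.01],[0,0,0.01],[0,0,0.01],[0,0,0],[0,0,0]], rotation=[[0,0,0],[0,0,0],[0,0,0],[0,0,0],[0,0,0],[0,0,0]])

```text
time: 18.5
tool_pos: [0.5135, 0.1943, 0.0581]
tcp_rot: [-2.05, -2.379, 0.008]
wrist_force: [-2.9, -1.3, 6.9]
width: 0.002
grip_force: 3.7
```

Call:
apply_moves(fingers=[0,0,0,0,0,0], travel=[[0,0,0.01],[0,0,0.01],[0,0,0.01],[0,0,0.01],[0,0,0],[0,0,0]], rotation=[[0,0,0],[0,0,0],[0,0,0],[0,0,0],[0,0,0],[0,0,0]])

```text
time: 19.1
tool_pos: [0.5129, 0.1945, 0.0546]
tcp_rot: [-2.05, -2.378, 0.009]
wrist_force: [0.3, 1.2, -0.6]
width: 0.004
grip_force: 0.0
```

Call:
apply_moves(fingers=[0,0,0,0,0,0], travel=[[0,0,0.01],[0,0,0.01],[0,0,0.01],[0,0,0.01],[0,0,0],[0,0,0]], rotation=[[0,0,0],[0,0,0],[0,0,0],[0,0,0],[0,0,0],[0,0,0]])

```text
time: 19.7
tool_pos: [0.5133, 0.1946, 0.0538]
tcp_rot: [-2.05, -2.378, 0.008]
wrist_force: [-2.9, -0.4, 6.4]
width: 0.002
grip_force: 3.0
```

It snapped past the jaw: the force fell to zero, then a firm stop came at z = 0.054, which is the seated height. I lift off and check.

Call:
apply_moves(fingers=[0,0,0,0,0,0,0,0,0,0], travel=[[0,0,-0.05],[0,0,-0.1],[0,0,-0.2],[0,0,-0.4],[0,0,-0.6],[0,0,-0.6],[0,0,-0.6],[0,0,-0.4],[-0.1,0,0],[0,0,0]], rotation=[[0,0,0],[0,0,0],[0,0,0],[0,0,0],[0,0,0],[0,0,0],[0,0,0],[0,0,0],[0,0,0],[0,0,0]])

```text
time: 20.7
tool_pos: [0.5149, 0.1896, 0.201]
tcp_rot: [-2.051, -2.379, 0.007]
wrist_force: [-0.2, 0.8, -0.1]
width: -0.005
grip_force: 0.0
```

```bash
python3 - <<'E'
from h import *
np.set_printoptions(precision=4,suppress=True)
s=read_state(); print(s["time"],s["tool_pos"],s["wrist_force"])
S=read_camera("side")
o={}
for k in("eye","neck","tail"):
    for d in tip_of("side",k)[:1]: print(k,round(d["p"],2),d["location"],atz(S,d["location"],.044))
cv2.imwrite("pics/f7.png",cv2.resize(S["image"][130:230,150:250],(600,600),interpolation=cv2.INTER_CUBIC)[:,:,::-1])
E
```

```text
20.7 [0.5149 0.1896 0.201 ] [-0.2218  0.7881 -0.1054]
eye 0.5 [180.8, 157.8] [0.5018 0.344  0.044 ]
neck 0.59 [215.0, 184.0] [0.5216 0.1734 0.044 ]
tail 0.52 [221.9, 187.9] [0.5284 0.1476 0.044 ]
```

View pics/f7.png

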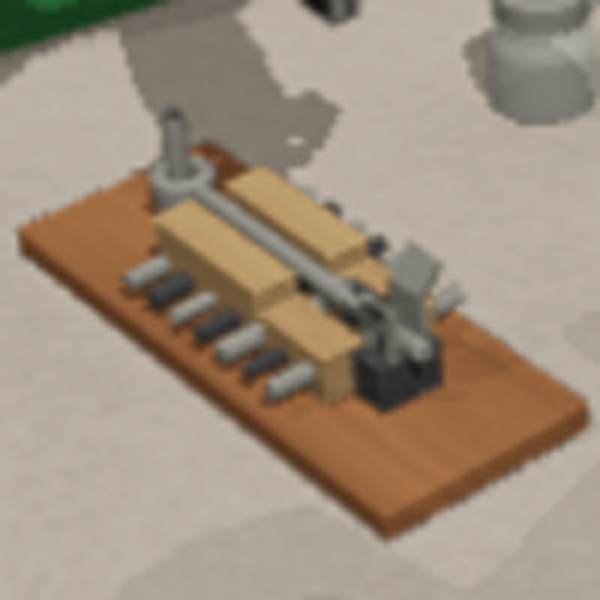

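The view shows the eye down on the shoulder at (180,185) and the rod level in the groove. Its tail comes out low in the fork at (415,340), and the robot is clear.

```bash
python3 -c "
from workcell import *
print(finish_job())"
```

```text
the job is handed in; nothing more can be done
None
```

The keeper's eye is around the pin, the rod is pressed past the jaw and lies level in the fork clip, and the job was handed in at about 21 s; no verdict came back, and I judged the jaw closed from the snap and final picture, not a direct reading.

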